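Fetch the strainer basket out of the humidifier's feed pot with the lifting rod

ROBOT

A 6-joint arm with a two-finger parallel gripper is mounted at the origin on the work surface. World frame = base frame: x ahead of the robot, y to its left, z up, the work surface at z = 0. Lengths are in m, angles in degrees, forces in N, time in s.
With the tool pointing down it reaches from about 0.3 to 0.75 m from the base axis. Payload 8.5 kg.
Tool frame: the origin (TCP) lies midway between the tips of the shut fingers; the grasp point (between the pads) lies 19 mm behind it (env.hold_point_z is the distance from the TCP to the grasp point, in m); z points along the fingers, y is the line along which they close (so a half turn about z gives the same grasp; the last joint's range is limited). The gripper opens to 85 mm and grips with 20 to 120 N. Pads are 22 mm wide; open, the fingers measure 114 mm over their backs; the gripper's body (76 mm by 85 mm) begins 54 mm behind the grasp point. The pads swing forward as they close: fully open they stand 13 mm farther back than shut.
Start: joints at [62.435, 21.807, 74.336, -0, 83.858, -12.336], TCP at [0.144, 0.531, 0.231] pointing down, gripper open.
Joint ranges: [-178.18, 178.18], [-50.72, 133.34], [12.68, 142.11], [-81.47, 261.47], [9.98, 163.14], [-165.26, 165.26]. Speed limits (degrees/s): [136.94, 136.94, 180, 180, 180, 180].

INTERFACE

Orientations are given as a 3x3 rotation matrix whose columns are the frame's x, y, z axes.
In Python, from rig import observe, get_image, camera_info, env gives the robot as it stands.
- The arm moves only by the tool drive_tool, never from a script. Its arguments are lists of equal length, an entry for each row: "offset": the shift along the tool's x, y, z in units of 40 mm (1.0 is 40 mm), a list of three; "turn": the turn, a rotation vector about the tool's x, y, z in units of 6 degrees (1.0 is 6 degrees), a list of three; "hand": the opening, from 0 (shut) to 1 (fully open). A call has exactly 10 rows; each row shifts and turns the commanded pose from where the row before left it, along the tool's axes as they then stand; what a row does not reach is not made up. A row lasts 1/8 s, in which the tool goes at most 62.5 mm and 10.7 degrees, less where a joint would pass 70% of its speed; a pose out of reach is approached as far as the arm can. A call is refused whole if a number of a shift passes 1 or a number of a turn 1, either way. A call with a gripper value outside its range is refused whole. The fingers move at their own pace and stop on an object; "newtons" is the grip in N (left out, the last holds). Time passes only in rows, so rows that do not move let the fingers close, or fill a call up. It gives the time, the measured TCP pose, the force, the opening and the grip force at its end, in the units of the state.
- observe(): the state, without advancing time (a new reading comes with each control period).
- get_image(name): name is "scene" or "side" or "wrist"; returns the picture (384x512x3 uint8, blue, green, red); there is no depth.
- camera_info(name): a dict with "fx", "fy", "cx", "cy" (pixels), "world_to_cam" (4x4, takes a point from world to camera coordinates). Camera axes: x right, y down, z forward; pixel columns grow to the right and rows downward; lengths in m; the calibration is good to about 2 mm. A picture is of the moment at which its call begins: read the wrist's pose just before it. camera_info takes no time and is no camera call; for the wrist camera it gives the pose at the moment of the call.
- env.close_job(): hands the job in; it is judged then, once.
The state is a dict: "time_s": time; "q": joint angles; "qvel": joint speeds; "joint_efforts": joint torques, N m; "position": TCP position; "tool_rot": TCP orientation; "ft_force": force on the tool from outside, world axes, zero at the start; "wrist_torque": the same for the moment, N m; "grip_width": finger opening in m; "gripper_force": force on a finger pad.
Only numpy, scipy, OpenCV 4.12 (cv2) and the standard library are available. Lean on these libraries where they do the work, as an engineer would, in place of code of your own. Each camera call takes 0.05 s, during which the arm holds its last target. There are 200 camera calls.

TASK

The feed strainer's basket is due for cleaning: take the lifting rod from its fork stand, catch the basket's wire bail deep in the clear pot with it (feel for the bail, it may lean to either side), ease the basket up out of the pot and stand it upright on the white drip tray. Then hang the rod back in its fork stand. Do it gently with the rod only: the gripper itself must not touch the basket or the pot, neither of them may be forced, the basket stays roughly level, and the lid, jar and white bottle stay where they are.

Things in the scene. Friction and masses are not known exactly. Their poses are not given: they have to be found in the camera images.
- pot: Clear upright strainer pot, fixed, open on top: bore 46 mm inside radius, wall 4 mm, rim 145 mm above the table. Grey foot 124 x 104 x 6 mm; two pipe unions at 24 mm height stick out along its own +x and -x to 103 mm from the axis. Origin: on the pot's axis at table height, z up.
- pot_ledge (a point): On the pot's axis at the top of the grey ledge ring inside it, 36 mm above the table (ring bore 34 mm radius). The basket's flange rests on this ring.
- basket: Loose perforated steel strainer basket, about 0.2 kg: open cup, 31 mm radius, 28 mm deep, with a flange of 40 mm radius round its top (28 to 31 mm above the origin). It hangs by the flange on the pot's ledge, origin 8 mm above the table. Origin: centre of its underside, z up.
- bail_pivot (a point): Middle of the wire bail's pivot axis, 39 mm above the basket's origin, axes as the basket's; the bail swings about y. Its 4.4 mm wire top bar (52 mm long, along y) is 36 mm from the axis. At the start the bail leans anywhere up to 0.95 rad to +x or -x (stops at 1.0): this is NOT in the pose. It stays where left and is moved by about 0.4 N at the bar.
- rod: Loose lifting rod, about 0.12 kg, hanging upright in the fork stand. Black handle 14 mm (own x) x 24 mm (own y) x 60 mm (z); origin: the handle's centre, z up. Steel collar disc, 15 mm radius, 30 to 34 mm below the origin; then a straight 6 mm stem, with a double hook at the foot. Lowest point 127 mm below the origin.
- rod_hook (a point): On the rod's axis, 122 mm below the handle's centre, level with the upper side of the foot's crossbar (4.4 mm wire along the rod's own x), where a bail comes to rest. At each end of the crossbar an upturned prong (axis 15.2 mm from the stem's, 35 mm over both), its top 8 mm above this point; clear throat 10 mm between stem and prong. Axes as the rod's.
- stand: Dark steel fork stand, fixed: base 110 x 90 x 10 mm, a post 28 to 42 mm from the origin axis on its own +x side, and two level prongs, open towards its own -x. Gap between prongs 12 mm, flared at their ends 36 mm out. Origin: at table height under the place where the rod's axis hangs, z up.
- stand_seat (a point): Between the fork prongs, level with their top, 117 mm above the table; the middle of the collar's underside rests here (rod origin 34 mm higher). A lip 4 mm high stands on the prongs 19 to 22 mm out towards -x: lift the collar over it; the stem passes along the stand's x. Axes as the stand's.
- tray: White drip tray, fixed: 150 x 150 mm, 14 mm high, walls 4 mm, inner floor 4 mm above the table. Origin: under its centre, z up.
- lid: Bystander: the pot's black screw lid, 122 mm across, 40 mm high with its grip bar, lying on the table. Origin: centre of its underside.
- jar: Bystander: closed jar of grain, 72 mm across and 100 mm high. Origin: centre of its underside.
- bottle: Bystander: white plastic bottle (disinfectant) with a black cap, 64 mm across and 170 mm high. Origin: centre of its underside.
Not all that is in view belongs to the job. Several things look just like the pot: the one meant starts nearest to the robot's base.

How it is judged:
By the outcome, as a careful person would: the job done as asked, in the order asked, and still so for the second after the job is handed in, with the robot touching nothing.
It also fails if it takes over 72 s, if anything falls off the work surface, if the arm or the gripper's body presses on something with over 40 N, if the wrist force passes 120 N, or if a joint passes its speed limit or range.

## Working session

There is one attempt and no reset: what is moved stays moved. The work goes in short steps, Python scripts to look and compute and a tool call to move; the robot and the scene stay as the last step left them, time stands still between calls to the robot, and variables do not carry over. Pictures are saved under pics/ and viewed, at most 14 in all, crops included, and the job is handed in when it is done.

Besides the shell and the picture viewer there is one more tool, called by a JSON object that holds its "api" and its "payload". drive_tool: Moves the arm, as the interface text tells. Its arguments: {"type":"object","properties":{"offset":{"type":"array"},"turn":{"type":"array"},"hand":{"type":"array"},"newtons":{"type":"number"}},"required":["offset","turn","hand"]}

```bash
mkdir -p pics; cat > h.py <<'E'
import numpy as np, cv2
from rig import observe, get_image, camera_info, env
def proj(ci,P):
    P=np.atleast_2d(P); T=np.array(ci["world_to_cam"]); c=P@T[:3,:3].T+T[:3,3]
    return np.c_[ci["fx"]*c[:,0]/c[:,2]+ci["cx"], ci["fy"]*c[:,1]/c[:,2]+ci["cy"]]
def ray(ci,u,v):
    T=np.array(ci["world_to_cam"]); R=T[:3,:3]; o=-R.T@T[:3,3]
    d=R.T@np.array([(u-ci["cx"])/ci["fx"],(v-ci["cy"])/ci["fy"],1]); return o,d
def onz(ci,u,v,z):
    o,d=ray(ci,u,v); return o+d*(z-o[2])/d[2]
def tri(c1,p1,c2,p2):
    o1,d1=ray(c1,*p1); o2,d2=ray(c2,*p2)
    A=np.c_[d1,-d2]; s=np.linalg.lstsq(A,o2-o1,rcond=None)[0]
    a=o1+s[0]*d1; b=o2+s[1]*d2; return (a+b)/2, np.linalg.norm(a-b)
E
python3 - <<'E'
from h import *
import pickle
a=get_image("scene");b=get_image("side")
pickle.dump((camera_info("scene"),camera_info("side")),open("ci.pkl","wb"))
cv2.imwrite("pics/scene_raw.png",a);cv2.imwrite("pics/side_raw.png",b)
cv2.imwrite("pics/s1.png",cv2.resize(a,(800,600),interpolation=cv2.INTER_CUBIC));cv2.imwrite("pics/d1.png",cv2.resize(b,(800,600),interpolation=cv2.INTER_CUBIC))
for n in("scene","side"):
    c=camera_info(n);T=np.array(c["world_to_cam"]);print(n,c["fx"],(-T[:3,:3].T@T[:3,3]).round(3),T[2,:3].round(2))
o=observe();print(o["tool_rot"],o["ft_force"],env.hold_point_z,o["time_s"])
E
```

```text
scene 422.07323882913494 [ 1.473 -0.092  1.543] [-0.54  0.06 -0.84]
side 489.6492285986523 [-0.329 -0.909  1.132] [ 0.55  0.55 -0.63]
[[-9.64886062e-01  2.62668087e-01 -6.02553165e-04]
 [ 2.62668625e-01  9.64885438e-01 -1.13354778e-03]
 [ 2.83647948e-04 -1.25201627e-03 -9.99999176e-01]] [-1.0865229   0.03817289  0.39566345] 0.0187 0.1
```

View pics/s1.png

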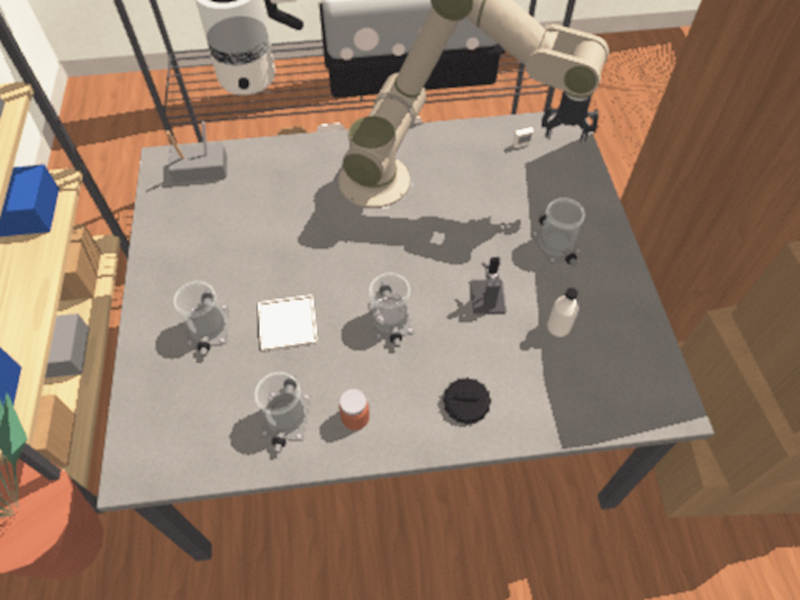

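View pics/d1.png

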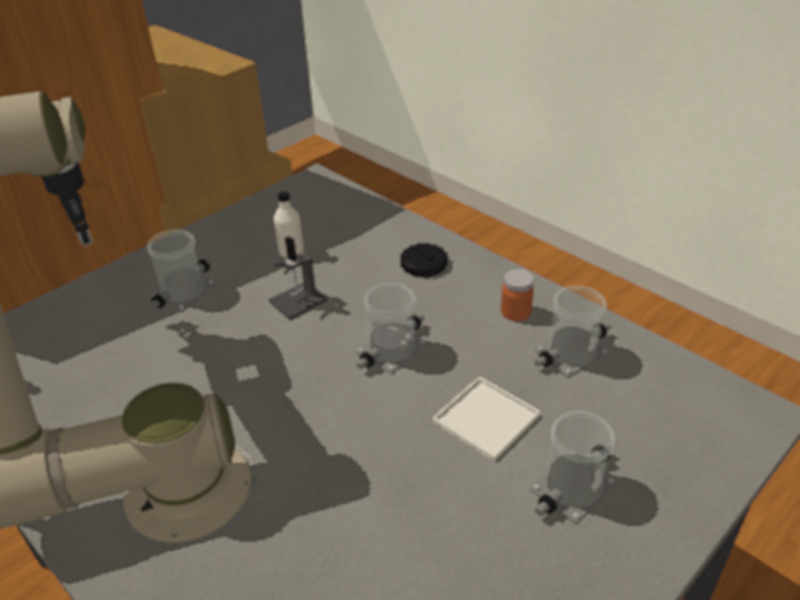

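Scene view pots: A (562,230), B (389,305), C (203,315), D (283,405). The stand with the rod is at (490,290), the tray at (287,322), the lid at (467,400), the jar at (354,410) and the bottle at (564,312). Next: compute distances from the base and enlarge B.

```bash
python3 - <<'E'
import pickle
from h import *
cs,cd=pickle.load(open("ci.pkl","rb")); k=.64
S={"A rim":(565,213),"B rim":(390,291),"C rim":(196,299),"D rim":(278,391)}
D={"A rim":(172,244),"B rim":(390,300),"D rim":(579,303),"C rim":(582,436)}
for n in S:
    p=onz(cs,S[n][0]*k,S[n][1]*k,.145);q=onz(cd,D[n][0]*k,D[n][1]*k,.145);print(n,p.round(3),q.round(3),np.hypot(*p[:2]).round(3))
print("rod top",tri(cs,(495*k,260*k),cd,(290*k,238*k)))
print("collar",tri(cs,(493*k,275*k),cd,(291*k,261*k)))
for n,pts in {"tray s":(cs,[(258,299),(313,295),(318,343),(261,349)]),"base s":(cs,[(470,283),(503,281),(506,310),(472,313)]),"tray d":(cd,[(481,379),(541,415),(496,458),(433,416)]),"base d":(cd,[(268,296),(310,282),(328,299),(288,317)])}.items():
    z=.014 if "tray" in n else .01
    P=np.array([onz(pts[0],u*k,v*k,z) for u,v in pts[1]]);print(n,P[:,:2].round(3).tolist(),P.mean(0).round(3))
for n,uv in {"union1":(385,291),"union2":(396,338)}.items(): print(n,onz(cs,uv[0]*k,uv[1]*k,.024).round(3))
for n,uv in {"union1":(366,360),"union2":(415,323)}.items(): print(n,onz(cd,uv[0]*k,uv[1]*k,.024).round(3))
print("bottle",onz(cs,571*k,293*k,.17),"lid",onz(cs,467*k,400*k,.02),"jar",onz(cs,353*k,398*k,.1))
a=cv2.imread("pics/scene_raw.png");b=cv2.imread("pics/side_raw.png")
c1=cv2.resize(a[165:230,220:340],None,fx=6.6,fy=6.6,interpolation=cv2.INTER_CUBIC)[:300,:790]
c1=cv2.resize(a[155:235,215:340],(780,500)[:2] if 0 else (469,300),interpolation=cv2.INTER_CUBIC)
c2=cv2.resize(b[110:240,160:290],(300,300),interpolation=cv2.INTER_CUBIC)
cv2.imwrite("pics/crop1.png",np.hstack([c1,c2]))
E
```

```text
A rim [0.331 0.503 0.145] [0.315 0.493 0.145] 0.602
B rim [ 0.529 -0.008  0.145] [ 0.508 -0.018  0.145] 0.529
C rim [ 0.491 -0.501  0.145] [ 0.471 -0.511  0.145] 0.701
D rim [ 0.776 -0.299  0.145] [ 0.761 -0.307  0.145] 0.832
rod top (array([0.48660464, 0.27141735, 0.17567657]), np.float64(0.0028500768333957547))
collar (array([0.48551889, 0.27566386, 0.10969994]), np.float64(0.0073919812460966254))
tray s [[0.421, -0.367], [0.427, -0.215], [0.583, -0.209], [0.582, -0.36]] [ 0.503 -0.288  0.014]
base s [[0.439, 0.228], [0.444, 0.322], [0.541, 0.31], [0.539, 0.215]] [0.491 0.269 0.01 ]
tray d [[0.564, -0.221], [0.567, -0.37], [0.425, -0.373], [0.422, -0.218]] [ 0.494 -0.295  0.014]
base d [[0.438, 0.327], [0.541, 0.295], [0.527, 0.214], [0.422, 0.232]] [0.482 0.267 0.01 ]
union1 [ 0.446 -0.014  0.024]
union2 [ 0.599 -0.002  0.024]
union1 [ 0.435 -0.014  0.024]
union2 [ 0.591 -0.007  0.024]
bottle [0.60877206 0.43969754 0.17      ] lid [0.79781662 0.15413746 0.02      ] jar [ 0.79436117 -0.12808245  0.1       ]
```

View pics/crop1.png

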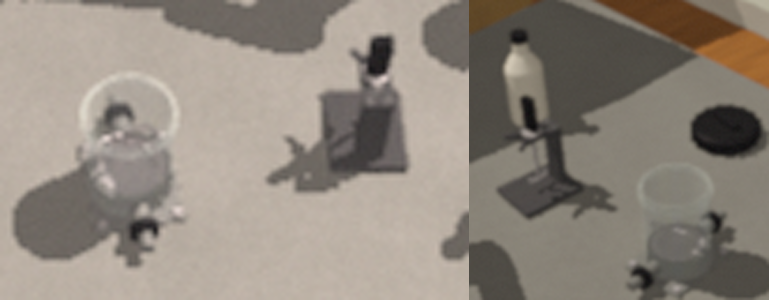

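Of A (565,213), B (390,291), C (196,299) and D (278,391), B is nearest to the base: 0.52 m against 0.60, 0.70 and 0.83. The crop shows its basket and unions along about world x, so B is the pot meant. The stand's post is on the far side and the fork opens towards the robot. Next I check the wrist camera and plan a hover over the stand.

```bash
cat >> h.py <<'E'
from scipy.spatial.transform import Rotation as Ro
def rot(yaw):  # tool down, tool x = -(dir yaw deg) in world
    a=np.radians(yaw); x=np.array([-np.cos(a),-np.sin(a),0]); z=np.array([0,0,-1.]); return np.c_[x,np.cross(z,x),z]
def plan(P,yaw):  # total offset (units, present tool axes) and turn units (turn last)
    o=observe(); R=np.array(o["tool_rot"]); d=R.T@(np.array(P)-o["position"])/.04
    w=Ro.from_matrix(R.T@rot(yaw)).as_rotvec(degrees=True)/6
    print("offset",d.round(3),"turn",w.round(3),"t",o["time_s"],"F",np.round(o["ft_force"],2))
E
python3 - <<'E'
from h import *
c=camera_info("wrist");T=np.array(c["world_to_cam"]);R=np.array(observe()["tool_rot"])
p=-T[:3,:3].T@T[:3,3]; print(c["fx"],R.T@(p-observe()["position"]),(T[:3,:3]@R).round(2))
plan([.42,.20,.30],-12)
E
```

```text
266.10040349781184 [ 0.07610455  0.00060181 -0.14189685] [[-0.    1.    0.  ]
 [-0.95  0.   -0.3 ]
 [-0.3  -0.    0.95]]
offset [-8.819 -6.163 -1.725] turn [-0.012 -0.003 -0.538] t 0.1 F [-1.09  0.04  0.4 ]
```

{"api": "drive_tool", "payload": {"offset": [[-0.9, -0.62, -0.4], [-0.9, -0.62, -0.4], [-0.9, -0.62, -0.3], [-0.9, -0.62, -0.3], [-0.9, -0.62, -0.3], [-0.9, -0.62, 0], [-0.9, -0.62, 0], [-0.9, -0.62, 0], [-0.9, -0.62, 0], [-0.7, -0.58, 0]], "turn": [[0, 0, -0.1], [0, 0, -0.1], [0, 0, -0.1], [0, 0, -0.1], [0, 0, -0.1], [0, 0, 0], [0, 0, 0], [0, 0, 0], [0, 0, 0], [0, 0, 0]], "hand": [1, 1, 1, 1, 1, 1, 1, 1, 1, 1]}}

```text
time_s: 1.35
position: [0.4321, 0.2094, 0.2989]
tool_rot: [[-0.977, 0.212, -0.001], [0.212, 0.977, -0.0], [0.001, -0.0, -1.0]]
ft_force: [-0.2, -0.1, -0.3]
grip_width: 0.0853
gripper_force: 0.0
```

```bash
python3 - <<'E'
from h import *
import pickle
o=observe();print(o["position"],o["qvel"])
c=camera_info("wrist");a=get_image("wrist");pickle.dump(c,open("w1.pkl","wb"))
cv2.imwrite("pics/w1_raw.png",a);cv2.imwrite("pics/w1.png",cv2.resize(a,(800,600),interpolation=cv2.INTER_CUBIC))
E
```

```text
[0.43205374 0.20935922 0.29891864] [-32.33721652   5.25488222  -6.83237699   0.06602018   1.70844722
 -32.28031045]
```

View pics/w1.png

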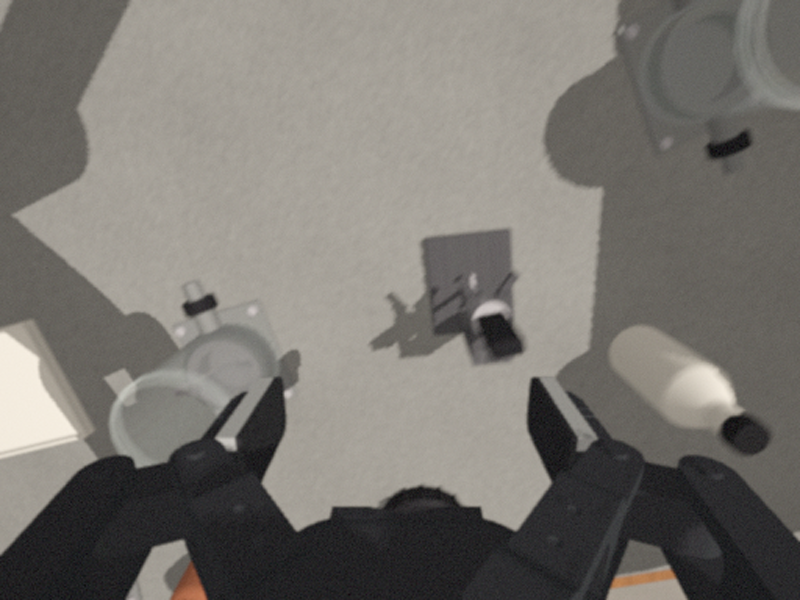

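The wrist view shows the stand base with its near edge from (423,238) to (510,230), the rod handle at about (497,338) with the collar at (490,312), pot B on the left with its rim at (172,418), and the bottle on the right.

```bash
python3 - <<'E'
from h import *
import pickle
c=pickle.load(open("w1.pkl","rb")); k=.64
P=np.array([onz(c,u*k,v*k,.01) for u,v in [(423,239),(510,231)]]);print(P.round(3)); d=P[1]-P[0]
yaw=np.degrees(np.arctan2(-d[0],d[1])); L=np.hypot(d[0],d[1]);print("near edge yaw",yaw,L)
x=np.array([np.cos(np.radians(yaw)),np.sin(np.radians(yaw))]);print("origin if base centred",P.mean(0)[:2]+.055*x)
print("collar",onz(c,491*k,312*k,.119))
a=cv2.imread("pics/w1_raw.png");g=a.max(2);sub=g[190:245,295:345];m=(sub<45).astype(np.uint8)
n,l,s,ce=cv2.connectedComponentsWithStats(m);
for i in range(1,n):
  if s[i,4]>60:
    cs=cv2.findContours((l==i).astype(np.uint8),cv2.RETR_EXTERNAL,cv2.CHAIN_APPROX_NONE)[0][0]
    r=cv2.minAreaRect(cs);b=cv2.boxPoints(r)+[295,190];print(s[i],ce[i]+[295,190],b.tolist())
    for z in(.121,.151,.181):print(z,[onz(c,*q,z)[:2].round(3).tolist() for q in b], onz(c,*(ce[i]+[295,190]),z).round(4))
print("pot rim",onz(c,172*k,418*k,.145),"ledge",onz(c,231*k,360*k,.036))
E
```

```text
[[0.426 0.229 0.01 ]
 [0.437 0.318 0.01 ]]
near edge yaw -7.004076135362385 0.08991621310810324
origin if base centred [0.48620222 0.26704639]
collar [0.47912485 0.2706932  0.119     ]
[ 12  12  24  22 316] [317.75632911 211.47468354] [[305.00000381469727, 204.99999713897705], [320.60000228881836, 197.1999979019165], [330.60000228881836, 217.20000076293945], [315.00000381469727, 225.0]]
0.121 [[0.483, 0.258], [0.477, 0.279], [0.507, 0.287], [0.513, 0.266]] [0.4952 0.2724 0.121 ]
0.151 [[0.471, 0.255], [0.466, 0.274], [0.493, 0.282], [0.499, 0.262]] [0.4823 0.268  0.151 ]
0.181 [[0.46, 0.252], [0.455, 0.269], [0.479, 0.276], [0.484, 0.259]] [0.4694 0.2637 0.181 ]
pot rim [ 0.5045333  -0.00155026  0.145     ] ledge [0.50501546 0.00287586 0.036     ]
```

```bash
python3 -c "
from h import *
plan([.484,.268,.215],-7)"
```

```text
offset [-0.889  1.763  2.088] turn [-0.017 -0.    -0.9  ] t 1.4 F [ 0.71 -3.21  0.21]
```

{"api": "drive_tool", "payload": {"offset": [[-0.2, 0.4, 0.2], [-0.2, 0.4, 0.3], [-0.2, 0.4, 0.4], [-0.2, 0.4, 0.4], [-0.09, 0.16, 0.4], [0, 0, 0.3], [0, 0, 0.09], [0, 0, 0], [0, 0, 0], [0, 0, 0]], "turn": [[0, 0, -0.3], [0, 0, -0.3], [0, 0, -0.3], [0, 0, 0], [0, 0, 0], [0, 0, 0], [0, 0, 0], [0, 0, 0], [0, 0, 0], [0, 0, 0]], "hand": [1, 1, 1, 1, 1, 1, 1, 1, 1, 1]}}

```text
time_s: 2.65
position: [0.4778, 0.2743, 0.2162]
tool_rot: [[-0.993, 0.119, 0.001], [0.119, 0.993, 0.0], [-0.001, 0.0, -1.0]]
ft_force: [-0.0, -0.2, -0.3]
grip_width: 0.0854
gripper_force: 0.0
```

```bash
python3 - <<'E'
from h import *
import pickle
c=camera_info("wrist");a=get_image("wrist");pickle.dump(c,open("w2.pkl","wb"))
cv2.imwrite("pics/w2_raw.png",a);cv2.imwrite("pics/w2.png",cv2.resize(a,(800,600),interpolation=cv2.INTER_CUBIC))
plan([.484,.268,.215],-7)
E
```

```text
offset [-0.174 -0.139  0.028] turn [0.003 0.007 0.027] t 2.7 F [-0.77 -0.57  0.08]
```

View pics/w2.png

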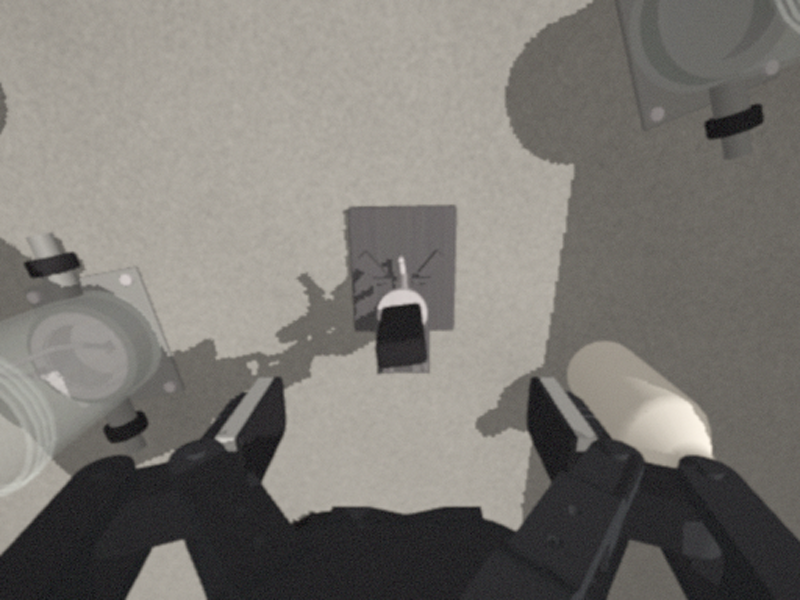

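Fingers, handle (402,335), collar (402,305) and base (350–456) are all centred on column ~402, so y and yaw already line up. I still need the x distance.

```bash
python3 - <<'E'
from h import *
import pickle
c=pickle.load(open("w2.pkl","rb")); k=.64
o=observe();R=np.array(o["tool_rot"]);p=np.array(o["position"])
def t(u,v,z): q=onz(c,u*k,v*k,z); return q.round(4),(R.T@(q-p)/.04).round(3)
print("base near",t(403,206.5,.01),"base far corner",t(456,330,.01))
a=cv2.imread("pics/w2_raw.png");m=a.max(2)
print(m[185:245,257].tolist())
print("top far edge",t(402,366,.181),"collar near edge",t(402,289,.121))
# pot & basket
for n,u,v,z in [("foot c1",138,267,.006),("foot c2",183,388,.006),("union near",48,262,.024),("union far",126,427,.024),("bask flange",82,355,.039),("bar L",25,360,.07),("bar R",110,347,.07)]: print(n,t(u,v,z)[0])
E
```

```text
base near (array([0.429 , 0.2783, 0.01  ]), array([ 1.226, -0.049,  5.152])) base far corner (array([0.542 , 0.3123, 0.01  ]), array([-1.479,  1.133,  5.155]))
[179, 207, 212, 210, 210, 210, 211, 210, 207, 180, 106, 31, 35, 28, 40, 36, 36, 26, 33, 37, 38, 35, 34, 31, 37, 38, 34, 33, 38, 32, 35, 34, 26, 39, 38, 53, 44, 54, 50, 52, 47, 48, 49, 45, 47, 46, 50, 45, 60, 79, 103, 105, 115, 137, 168, 174, 173, 173, 175, 174]
top far edge (array([0.4884, 0.2717, 0.181 ]), array([-0.27 , -0.034,  0.879])) collar near edge (array([0.4677, 0.2737, 0.121 ]), array([ 0.248, -0.046,  2.378]))
foot c1 [0.4527 0.0445 0.006 ]
foot c2 [0.5716 0.0505 0.006 ]
union near [ 0.4373 -0.015   0.024 ]
union far [ 0.5962 -0.0016  0.024 ]
bask flange [ 0.5154 -0.0031  0.039 ]
bar L [ 0.5033 -0.0196  0.07  ]
bar R [0.5006 0.048  0.07  ]
```

{"api": "drive_tool", "payload": {"offset": [[-0.1, -0.03, 0.3], [0, 0, 0.4], [0, 0, 0.4], [0, 0, 0.4], [0, 0, 0.3], [0, 0, 0], [0, 0, 0], [0, 0, 0], [0, 0, 0], [0, 0, 0]], "turn": [[0, 0, 0], [0, 0, 0], [0, 0, 0], [0, 0, 0], [0, 0, 0], [0, 0, 0], [0, 0, 0], [0, 0, 0], [0, 0, 0], [0, 0, 0]], "hand": [1, 1, 1, 1, 1, 1, 0, 0, 0, 0], "newtons": 40}}

```text
time_s: 3.95
position: [0.4817, 0.2728, 0.1441]
tool_rot: [[-0.993, 0.119, 0.001], [0.119, 0.993, 0.0], [-0.001, 0.0, -1.0]]
ft_force: [-0.4, -0.7, 2.1]
grip_width: 0.0245
gripper_force: 39.1
```

{"api": "drive_tool", "payload": {"offset": [[0, 0, 0], [0, 0, 0], [0, 0, 0], [0, 0, 0], [0, 0, -0.1], [0, 0, -0.1], [0, 0, -0.1], [0, 0, -0.1], [0, 0, 0], [0, 0, 0]], "turn": [[0, 0, 0], [0, 0, 0], [0, 0, 0], [0, 0, 0], [0, 0, 0], [0, 0, 0], [0, 0, 0], [0, 0, 0], [0, 0, 0], [0, 0, 0]], "hand": [0, 0, 0, 0, 0, 0, 0, 0, 0, 0], "newtons": 40}}

```text
time_s: 5.2
position: [0.4814, 0.2727, 0.1596]
tool_rot: [[-0.993, 0.119, -0.0], [0.119, 0.993, -0.0], [0.0, -0.0, -1.0]]
ft_force: [-0.1, 1.4, -0.5]
grip_width: 0.0241
gripper_force: 39.3
```

{"api": "drive_tool", "payload": {"offset": [[0.2, 0, 0], [0.3, 0, 0], [0.4, 0, 0], [0.5, 0, 0], [0.5, 0, 0], [0.2, 0, -0.5], [0, 0, -0.9], [0, 0, -0.9], [0, 0, -0.9], [0, 0, -0.8]], "turn": [[0, 0, 0], [0, 0, 0], [0, 0, 0], [0, 0, 0], [0, 0, 0], [0, 0, 0], [0, 0, 0], [0, 0, 0], [0, 0, 0], [0, 0, 0]], "hand": [0, 0, 0, 0, 0, 0, 0, 0, 0, 0]}}

```text
time_s: 6.45
position: [0.3969, 0.2828, 0.3211]
tool_rot: [[-0.993, 0.118, 0.0], [0.118, 0.993, 0.0], [-0.0, 0.0, -1.0]]
ft_force: [0.7, -0.1, -2.2]
grip_width: 0.0241
gripper_force: 39.4
```

```bash
python3 -c "
from h import *
o=observe();print(o['position'])
plan([.555,.065,.32],4)"
```

```text
[0.39693066 0.28279454 0.32109942]
offset [-4.569 -4.938  0.028] turn [ 0.003  0.005 -1.8  ] t 6.45 F [ 0.72 -0.13 -2.23]
```

{"api": "drive_tool", "payload": {"offset": [[-0.5, -0.5, 0], [-0.8, -0.85, 0], [-0.8, -0.85, 0], [-0.8, -0.85, 0], [-0.8, -0.85, 0], [-0.6, -0.7, 0], [-0.27, -0.34, 0], [0, 0, 0], [0, 0, 0], [0, 0, 0]], "turn": [[0, 0, 0], [0, 0, 0], [0, 0, 0], [0, 0, 0], [0, 0, 0], [0, 0, 0], [0, 0, -0.9], [0, 0, -0.9], [0, 0, 0], [0, 0, 0]], "hand": [0, 0, 0, 0, 0, 0, 0, 0, 0, 0]}}

```text
time_s: 7.7
position: [0.5556, 0.0653, 0.3198]
tool_rot: [[-0.998, -0.068, 0.0], [-0.068, 0.998, 0.0], [-0.0, 0.0, -1.0]]
ft_force: [-0.3, 0.4, -1.4]
grip_width: 0.0237
gripper_force: 39.4
```

```bash
python3 - <<'E'
from h import *
import pickle
c=camera_info("wrist");a=get_image("wrist");o=observe();pickle.dump((c,o["position"],o["tool_rot"]),open("w3.pkl","wb"))
cv2.imwrite("pics/w3_raw.png",a)
u=proj(c,[.513,-.005,.09])[0];print(o["position"],o["ft_force"],u)
x0=int(np.clip(u[0]-100,0,512-200));y0=int(np.clip(u[1]-75,0,384-150));print(x0,y0)
cv2.imwrite("pics/w3.png",cv2.resize(a[y0:y0+150,x0:x0+200],(800,600),interpolation=cv2.INTER_CUBIC))
E
```

```text
[0.55567805 0.06525919 0.31983632] [ 0.0128101   0.27185874 -0.67070449] [210.29549792 132.10428033]
110 57
```

View pics/w3.png

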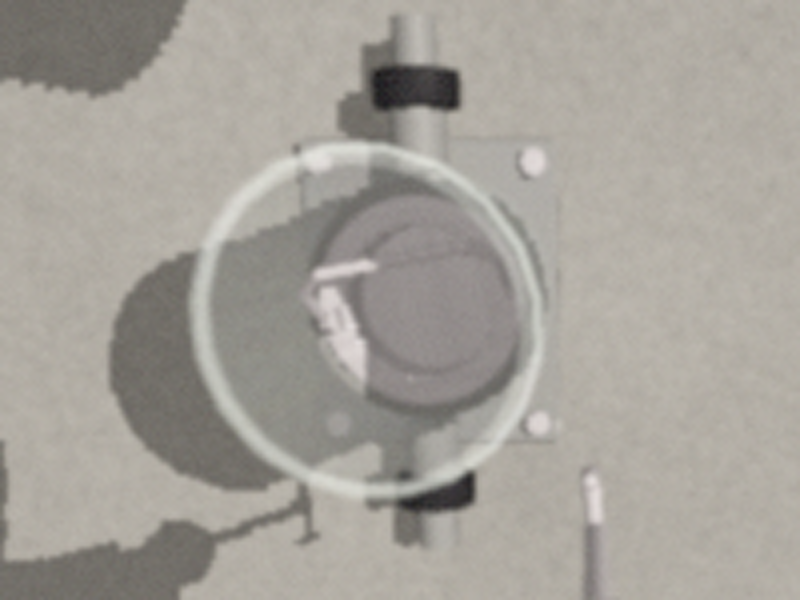

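The crop looks down into pot B. Rim centre is at (369,320) and flange centre at (418,302). The wire bar runs from (315,274) to about (472,245), displaced upward in the image, so the bail leans towards the robot.

```bash
python3 - <<'E'
from h import *
import pickle
c,p,R=pickle.load(open("w3.pkl","rb"))
f=lambda u,v,z: onz(c,110+u/4,57+v/4,z)
print("rim",f(369,320,.145),"diam",f(193,320,.145)-f(545,320,.145),f(369,142,.145)-f(369,498,.145))
print("flange",f(418,302,.039),"d",np.linalg.norm(f(313,302,.039)-f(522,302,.039)))
print("unions",f(417,88,.024),f(435,490,.024))
print("foot",[f(u,v,.006).round(3).tolist() for u,v in((300,140),(553,140),(553,440))])
for z in (.06,.068,.075,.08,.083):
    a,b=f(315,274,z),f(472,245,z);d=b-a;print(z,"mid",((a+b)/2).round(4),"len",np.linalg.norm(d).round(4),"yaw",np.degrees(np.arctan2(-d[0],d[1])).round(1))
print("hook tip pix",f(592,470,.2047), proj(c,p-np.array([0,0,.115])), "rod tip seen",110+592/4,57+470/4)
a=cv2.imread("pics/w3_raw.png");b=a[100:140,180:245]
g=cv2.createCLAHE(4,(2,2)).apply(cv2.cvtColor(b,cv2.COLOR_BGR2GRAY));cv2.imwrite("pics/w3b.png",cv2.resize(g,(780,480),interpolation=cv2.INTER_CUBIC))
E
```

```text
rim [ 0.51433575 -0.00460438  0.145     ] diam [ 0.00700129 -0.1027175   0.        ] [-0.10276149 -0.00036622  0.        ]
flange [ 0.51771007 -0.00748439  0.039     ] d 0.08118040937026272
unions [ 0.43950788 -0.0116562   0.024     ] [ 0.59659925 -0.00136209  0.024     ]
foot [[0.46, -0.061, 0.006], [0.453, 0.04, 0.006], [0.575, 0.047, 0.006]]
0.06 mid [ 0.5013 -0.0134  0.06  ] len 0.0588 yaw 13.9
0.068 mid [ 0.5009 -0.0119  0.068 ] len 0.0576 yaw 13.9
0.075 mid [ 0.5005 -0.0106  0.075 ] len 0.0566 yaw 13.9
0.08 mid [ 0.5002 -0.0097  0.08  ] len 0.0558 yaw 13.9
0.083 mid [ 0.5001 -0.0092  0.083 ] len 0.0554 yaw 13.9
hook tip pix [0.54063388 0.06290629 0.2047    ] [[259.34484804 189.23327547]] rod tip seen 258.0 174.5
```

View pics/w3b.png

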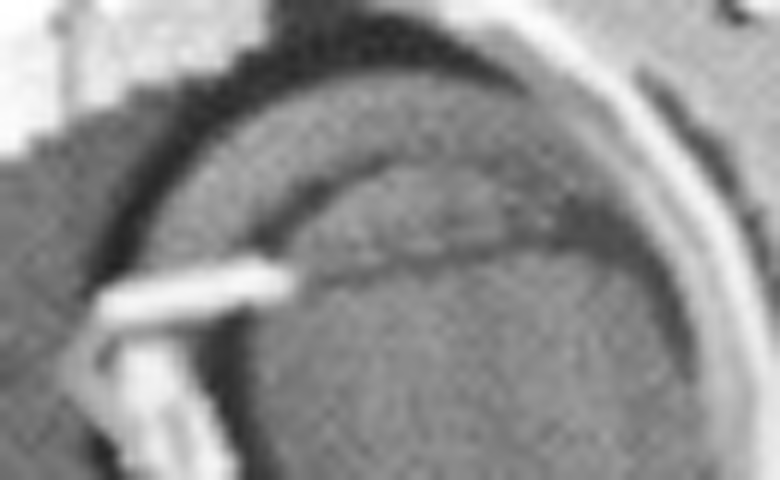

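The bail leans about 0.45 rad towards the robot, and the basket yaw is about 11°. The pot axis is at about (0.516,-0.006) and the bar is 15 mm from it. I will enter with the stem 11 mm to the other side of the axis.

```bash
python3 -c "
from h import *
plan([.527,-.004,.305],11)"
```

```text
offset [ 0.834 -1.678  0.371] turn [-0.     0.    -1.179] t 7.75 F [ 0.01  0.27 -0.67]
```

{"api": "drive_tool", "payload": {"offset": [[0.2, -0.4, 0], [0.2, -0.4, 0], [0.2, -0.4, 0], [0.15, -0.3, 0.1], [0.08, -0.18, 0.1], [0, 0, 0.17], [0, 0, 0], [0, 0, 0], [0, 0, 0], [0, 0, 0]], "turn": [[0, 0, 0], [0, 0, 0], [0, 0, 0], [0, 0, 0], [0, 0, 0], [0, 0, -0.6], [0, 0, -0.58], [0, 0, 0], [0, 0, 0], [0, 0, 0]], "hand": [0, 0, 0, 0, 0, 0, 0, 0, 0, 0]}}

```text
time_s: 9.0
position: [0.5276, -0.0045, 0.3049]
tool_rot: [[-0.982, -0.191, -0.0], [-0.191, 0.982, 0.0], [-0.0, 0.0, -1.0]]
ft_force: [-0.7, -0.1, -0.5]
grip_width: 0.024
gripper_force: 39.4
```

```bash
python3 -c "
from h import *
plan([.527,-.004,.175],11)
o=observe();print(o['position'],np.round(o['wrist_torque'],3))"
```

```text
offset [0.013 0.016 3.247] turn [0.    0.    0.003] t 9.0 F [-0.72 -0.11 -0.46]
[ 0.52762326 -0.00451499  0.3048986 ] [ 0.072  0.023 -0.011]
```

{"api": "drive_tool", "payload": {"offset": [[0, 0, 0.3], [0, 0, 0.5], [0, 0, 0.5], [0, 0, 0.5], [0, 0, 0.4], [0, 0, 0.3], [0, 0, 0.25], [0, 0, 0.25], [0, 0, 0.2], [0, 0, 0]], "turn": [[0, 0, 0], [0, 0, 0], [0, 0, 0], [0, 0, 0], [0, 0, 0], [0, 0, 0], [0, 0, 0], [0, 0, 0], [0, 0, 0], [0, 0, 0]], "hand": [0, 0, 0, 0, 0, 0, 0, 0, 0, 0]}}

```text
time_s: 10.25
position: [0.5275, -0.0045, 0.1765]
tool_rot: [[-0.981, -0.192, -0.001], [-0.192, 0.981, 0.0], [0.001, 0.0, -1.0]]
ft_force: [-0.6, -0.2, -0.3]
grip_width: 0.0239
gripper_force: 39.5
```

```bash
python3 - <<'E'
from h import *
import pickle
o=observe();print(o["position"],np.round(o["ft_force"],2),np.round(o["wrist_torque"],3))
c=camera_info("side");a=get_image("side");u=proj(c,[.516,-.006,.09])[0];x0,y0=int(u[0]-40),int(u[1]-40);print(x0,y0)
d=camera_info("scene");b=get_image("scene");w=proj(d,[.516,-.006,.09])[0];x1,y1=int(w[0]-40),int(w[1]-40);print(x1,y1)
f=lambda i,x,y:cv2.resize(i[y:y+80,x:x+80],(400,400),interpolation=cv2.INTER_CUBIC)
cv2.imwrite("pics/v4.png",np.hstack([f(a,x0,y0),f(b,x1,y1)]))
E
```

```text
[ 0.52746764 -0.00452813  0.17645229] [-0.62 -0.2  -0.25] [ 0.003 -0.01   0.009]
209 162
209 151
```

View pics/v4.png

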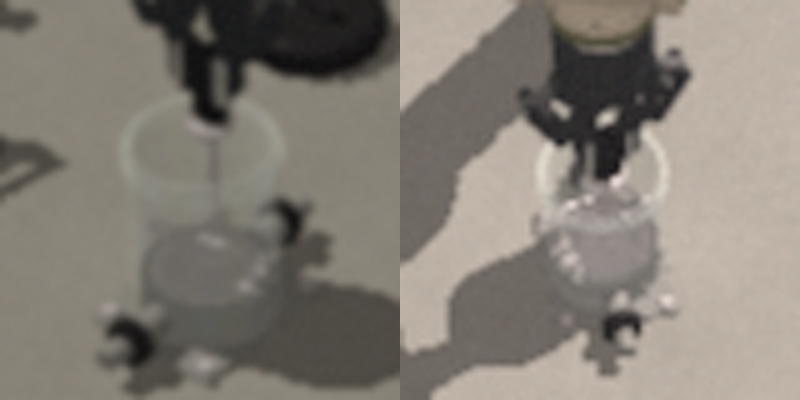

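Free of contact: forces are under 1 N and the stem is inside the bore. Now I sweep under the bar.

{"api": "drive_tool", "payload": {"offset": [[0.06, 0, 0.02], [0.07, 0, 0], [0.07, 0, 0], [0.07, 0, 0], [0.07, 0, 0], [0.07, 0, 0], [0.06, 0, 0], [0.06, 0, 0], [0, 0, 0], [0, 0, 0]], "turn": [[0, 0, 0], [0, 0, 0], [0, 0, 0], [0, 0, 0], [0, 0, 0], [0, 0, 0], [0, 0, 0], [0, 0, 0], [0, 0, 0], [0, 0, 0]], "hand": [0, 0, 0, 0, 0, 0, 0, 0, 0, 0]}}

```text
time_s: 11.6
position: [0.5069, -0.0086, 0.1761]
tool_rot: [[-0.981, -0.192, 0.0], [-0.192, 0.981, -0.0], [-0.0, -0.0, -1.0]]
ft_force: [0.2, 0.1, -1.5]
grip_width: 0.0245
gripper_force: 39.5
```

```bash
python3 -c "
from h import *
o=observe();print(o['position'],np.round(o['ft_force'],2),np.round(o['wrist_torque'],3))"
```

```text
[ 0.50686489 -0.00864106  0.17613581] [ 0.17  0.13 -1.53] [-0.033  0.022  0.05 ]
```

{"api": "drive_tool", "payload": {"offset": [[0, 0, -0.06], [0, 0, -0.06], [0, 0, -0.06], [0, 0, -0.06], [0, 0, -0.06], [0, 0, 0], [0, 0, 0], [0, 0, 0], [0, 0, 0], [0, 0, 0]], "turn": [[0, 0, 0], [0, 0, 0], [0, 0, 0], [0, 0, 0], [0, 0, 0], [0, 0, 0], [0, 0, 0], [0, 0, 0], [0, 0, 0], [0, 0, 0]], "hand": [0, 0, 0, 0, 0, 0, 0, 0, 0, 0]}}

```text
time_s: 12.85
position: [0.5068, -0.0086, 0.1881]
tool_rot: [[-0.981, -0.192, -0.0], [-0.192, 0.981, 0.0], [0.0, 0.0, -1.0]]
ft_force: [-0.5, -0.9, -1.3]
grip_width: 0.0241
gripper_force: 39.5
```

{"api": "drive_tool", "payload": {"offset": [[-0.06, 0, 0], [-0.06, 0, -0.01], [-0.06, 0, -0.01], [-0.06, 0, -0.01], [-0.06, 0, 0], [-0.06, 0, 0], [-0.06, 0, 0], [-0.03, 0, 0], [0, 0, 0], [0, 0, 0]], "turn": [[0, 0, 0], [0, 0, 0], [0, 0, 0], [0, 0, 0], [0, 0, 0], [0, 0, 0], [0, 0, 0], [0, 0, 0], [0, 0, 0], [0, 0, 0]], "hand": [0, 0, 0, 0, 0, 0, 0, 0, 0, 0]}}

```text
time_s: 14.1
position: [0.5245, -0.0052, 0.1893]
tool_rot: [[-0.981, -0.192, 0.0], [-0.192, 0.981, 0.0], [-0.0, -0.0, -1.0]]
ft_force: [-0.1, 0.0, -1.2]
grip_width: 0.0243
gripper_force: 39.4
```

```bash
python3 -c "
from h import *
o=observe();print(o['position'],np.round(o['ft_force'],2),np.round(o['wrist_torque'],3))"
```

```text
[ 0.52449218 -0.00515718  0.18934476] [-0.09  0.   -1.17] [-0.042  0.056 -0.017]
```

{"api": "drive_tool", "payload": {"offset": [[0, 0, -0.05], [0, 0, -0.05], [0, 0, -0.05], [0, 0, -0.05], [0, 0, -0.05], [0, 0, -0.05], [0, 0, -0.05], [0, 0, 0], [0, 0, 0], [0, 0, 0]], "turn": [[0, 0, 0], [0, 0, 0], [0, 0, 0], [0, 0, 0], [0, 0, 0], [0, 0, 0], [0, 0, 0], [0, 0, 0], [0, 0, 0], [0, 0, 0]], "hand": [0, 0, 0, 0, 0, 0, 0, 0, 0, 0]}}

```text
time_s: 15.35
position: [0.5245, -0.0052, 0.2033]
tool_rot: [[-0.981, -0.192, -0.0], [-0.192, 0.981, -0.0], [0.0, 0.0, -1.0]]
ft_force: [0.1, -0.1, -3.3]
grip_width: 0.0238
gripper_force: 39.3
```

```bash
python3 - <<'E'
from h import *
for i in range(4):
    get_image("wrist");o=observe();print(np.round(o['position'],4),np.round(o['ft_force'],2),np.round(o['wrist_torque'],3))
E
```

```text
[ 0.5245 -0.0052  0.2033] [-0.32 -0.01 -3.42] [ 0.01  -0.008  0.031]
[ 0.5245 -0.0052  0.2033] [-0.65 -0.02 -3.33] [ 0.023 -0.015  0.037]
[ 0.5245 -0.0052  0.2033] [-0.12  0.9  -3.3 ] [0.009 0.016 0.018]
[ 0.5245 -0.0052  0.2033] [ 1.33  0.3  -2.6 ] [ 0.025 -0.001 -0.005]
```

Caught: the vertical load rose by 2 N, which matches the basket. Now I ease it up.

{"api": "drive_tool", "payload": {"offset": [[0, 0, -0.06], [0, 0, -0.1], [0, 0, -0.14], [0, 0, -0.16], [0, 0, -0.16], [0, 0, -0.16], [0, 0, -0.16], [0, 0, -0.16], [0, 0, -0.12], [0, 0, -0.08]], "turn": [[0, 0, 0], [0, 0, 0], [0, 0, 0], [0, 0, 0], [0, 0, 0], [0, 0, 0], [0, 0, 0], [0, 0, 0], [0, 0, 0], [0, 0, 0]], "hand": [0, 0, 0, 0, 0, 0, 0, 0, 0, 0]}}

```text
time_s: 16.8
position: [0.5245, -0.0052, 0.2556]
tool_rot: [[-0.981, -0.192, 0.0], [-0.192, 0.981, -0.0], [-0.0, -0.0, -1.0]]
ft_force: [-0.5, 0.1, -3.0]
grip_width: 0.0237
gripper_force: 39.3
```

{"api": "drive_tool", "payload": {"offset": [[0, 0, -0.1], [0, 0, -0.16], [0, 0, -0.2], [0, 0, -0.2], [0, 0, -0.2], [0, 0, -0.2], [0, 0, -0.2], [0, 0, -0.2], [0, 0, -0.16], [0, 0, -0.1]], "turn": [[0, 0, 0], [0, 0, 0], [0, 0, 0], [0, 0, 0], [0, 0, 0], [0, 0, 0], [0, 0, 0], [0, 0, 0], [0, 0, 0], [0, 0, 0]], "hand": [0, 0, 0, 0, 0, 0, 0, 0, 0, 0]}}

```text
time_s: 18.05
position: [0.5245, -0.0052, 0.3245]
tool_rot: [[-0.981, -0.192, 0.0], [-0.192, 0.981, -0.0], [-0.0, -0.0, -1.0]]
ft_force: [0.5, -0.3, -3.3]
grip_width: 0.0243
gripper_force: 39.3
```

{"api": "drive_tool", "payload": {"offset": [[0, 0, -0.1], [0, 0, -0.16], [0, 0, -0.2], [0, 0, -0.2], [0, 0, -0.2], [0, 0, -0.2], [0, 0, -0.1], [0, 0, -0.05], [0, 0, 0], [0, 0, 0]], "turn": [[0, 0, 0], [0, 0, 0], [0, 0, 0], [0, 0, 0], [0, 0, 0], [0, 0, 0], [0, 0, 0], [0, 0, 0], [0, 0, 0], [0, 0, 0]], "hand": [0, 0, 0, 0, 0, 0, 0, 0, 0, 0]}}

```text
time_s: 19.3
position: [0.5244, -0.0052, 0.3723]
tool_rot: [[-0.981, -0.192, -0.001], [-0.192, 0.981, 0.0], [0.001, 0.0, -1.0]]
ft_force: [0.6, -0.7, -3.4]
grip_width: 0.0244
gripper_force: 39.3
```

```bash
python3 - <<'E'
from h import *
o=observe();print(np.round(o['position'],4),np.round(o['ft_force'],2))
plan([.512,-.290,o['position'][2]],11)
f=lambda i,x,y,w,h:cv2.resize(i[y:y+h,x:x+w],(400,400),interpolation=cv2.INTER_CUBIC)
out=[]
for n in("side","scene"):
    c=camera_info(n);a=get_image(n);u=proj(c,[.516,-.006,.22])[0];x,y=int(u[0]-60),max(0,int(u[1]-50));out.append(f(a,x,y,120,120));print(x,y)
cv2.imwrite("pics/v5.png",np.hstack(out))
E
```

```text
[ 0.5244 -0.0052  0.3723] [ 0.65 -0.73 -3.42]
offset [ 1.669e+00 -6.930e+00 -1.000e-03] turn [ 0.002 -0.005  0.008] t 19.3 F [ 0.65 -0.73 -3.42]
187 120
189 122
```

View pics/v5.png

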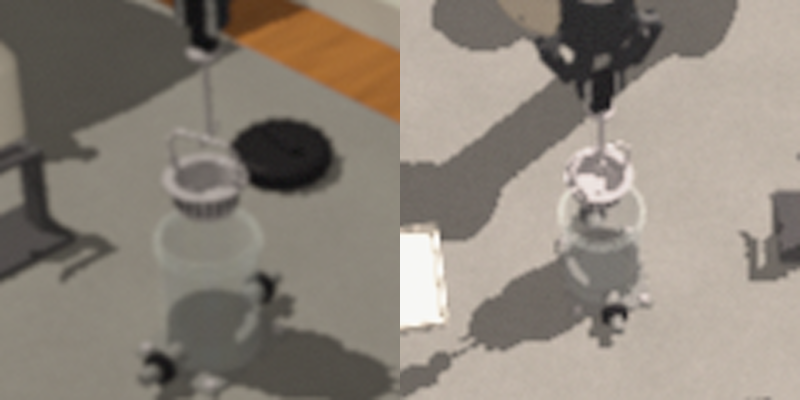

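The basket hangs level, clear above the rim. Carrying it smoothly to the tray.

{"api": "drive_tool", "payload": {"offset": [[0.01, -0.04, 0], [0.02, -0.08, 0], [0.03, -0.12, 0], [0.04, -0.16, 0], [0.05, -0.2, 0], [0.06, -0.24, 0], [0.07, -0.28, 0], [0.08, -0.31, 0], [0.09, -0.34, 0], [0.09, -0.35, 0]], "turn": [[0, 0, 0], [0, 0, 0], [0, 0, 0], [0, 0, 0], [0, 0, 0], [0, 0, 0], [0, 0, 0], [0, 0, 0], [0, 0, 0], [0, 0, 0]], "hand": [0, 0, 0, 0, 0, 0, 0, 0, 0, 0]}}

```text
time_s: 20.65
position: [0.5194, -0.0936, 0.3725]
tool_rot: [[-0.981, -0.191, -0.0], [-0.191, 0.981, -0.0], [0.0, -0.0, -1.0]]
ft_force: [-0.2, 0.4, -3.2]
grip_width: 0.0241
gripper_force: 39.3
```

{"api": "drive_tool", "payload": {"offset": [[0.09, -0.35, 0], [0.09, -0.35, 0], [0.09, -0.35, 0], [0.09, -0.35, 0], [0.09, -0.35, 0], [0.09, -0.34, 0], [0.08, -0.32, 0], [0.08, -0.3, 0], [0.07, -0.27, 0], [0.07, -0.25, 0]], "turn": [[0, 0, 0], [0, 0, 0], [0, 0, 0], [0, 0, 0], [0, 0, 0], [0, 0, 0], [0, 0, 0], [0, 0, 0], [0, 0, 0], [0, 0, 0]], "hand": [0, 0, 0, 0, 0, 0, 0, 0, 0, 0]}}

```text
time_s: 21.9
position: [0.5113, -0.2264, 0.3725]
tool_rot: [[-0.981, -0.192, 0.0], [-0.192, 0.981, 0.0], [-0.0, -0.0, -1.0]]
ft_force: [0.6, 0.8, -3.5]
grip_width: 0.0238
gripper_force: 39.3
```

{"api": "drive_tool", "payload": {"offset": [[0.06, -0.23, 0], [0.06, -0.21, 0], [0.06, -0.19, 0], [0.06, -0.17, 0], [0.06, -0.15, 0], [0.06, -0.12, 0], [0.05, -0.1, 0], [0.05, -0.06, 0], [0.03, -0.03, 0], [0, 0, 0]], "turn": [[0, 0, 0], [0, 0, 0], [0, 0, 0], [0, 0, 0], [0, 0, 0], [0, 0, 0], [0, 0, 0], [0, 0, 0], [0, 0, 0], [0, 0, 0]], "hand": [0, 0, 0, 0, 0, 0, 0, 0, 0, 0]}}

```text
time_s: 23.15
position: [0.5017, -0.279, 0.3726]
tool_rot: [[-0.981, -0.192, 0.0], [-0.192, 0.981, 0.0], [-0.0, 0.0, -1.0]]
ft_force: [0.9, 0.8, -2.9]
grip_width: 0.0244
gripper_force: 39.3
```

```bash
python3 - <<'E'
from h import *
plan([.507,-.290,.20],11)
o=observe();print(np.round(o['position'],4))
E
```

```text
offset [-0.077 -0.296  4.314] turn [0.    0.    0.008] t 23.15 F [ 0.93  0.82 -2.89]
[ 0.5017 -0.279   0.3726]
```

{"api": "drive_tool", "payload": {"offset": [[-0.01, -0.04, 0.1], [-0.01, -0.06, 0.2], [-0.02, -0.06, 0.3], [-0.02, -0.06, 0.38], [-0.02, -0.05, 0.4], [0, -0.03, 0.4], [0, 0, 0.4], [0, 0, 0.35], [0, 0, 0.3], [0, 0, 0.25]], "turn": [[0, 0, 0], [0, 0, 0], [0, 0, 0], [0, 0, 0], [0, 0, 0], [0, 0, 0], [0, 0, 0], [0, 0, 0], [0, 0, 0], [0, 0, 0]], "hand": [0, 0, 0, 0, 0, 0, 0, 0, 0, 0]}}

```text
time_s: 24.4
position: [0.5072, -0.2902, 0.2486]
tool_rot: [[-0.981, -0.192, -0.0], [-0.192, 0.981, 0.0], [0.0, 0.0, -1.0]]
ft_force: [-0.1, -1.0, -2.6]
grip_width: 0.024
gripper_force: 39.3
```

{"api": "drive_tool", "payload": {"offset": [[0, 0, 0.22], [0, 0, 0.2], [0, 0, 0.18], [0, 0, 0.15], [0, 0, 0.12], [0, 0, 0.1], [0, 0, 0.05], [0, 0, 0], [0, 0, 0], [0, 0, 0]], "turn": [[0, 0, 0], [0, 0, 0], [0, 0, 0], [0, 0, 0], [0, 0, 0], [0, 0, 0], [0, 0, 0], [0, 0, 0], [0, 0, 0], [0, 0, 0]], "hand": [0, 0, 0, 0, 0, 0, 0, 0, 0, 0]}}

```text
time_s: 25.65
position: [0.5072, -0.2902, 0.2087]
tool_rot: [[-0.981, -0.192, 0.0], [-0.192, 0.981, -0.0], [-0.0, -0.0, -1.0]]
ft_force: [0.5, 0.1, -2.7]
grip_width: 0.0239
gripper_force: 39.3
```

```bash
python3 - <<'E'
from h import *
plan([.507,-.290,.192],11)
o=observe();print(np.round(o['position'],4))
c=camera_info("side");a=get_image("side");u=proj(c,[.5,-.29,.05])[0];x,y=int(u[0]-60),int(u[1]-60);print(x,y)
d=camera_info("scene");b=get_image("scene");w=proj(d,[.5,-.29,.05])[0];x1,y1=int(w[0]-60),int(w[1]-60);print(x1,y1)
f=lambda i,x,y:cv2.resize(i[y:y+120,x:x+120],(400,400),interpolation=cv2.INTER_CUBIC)
cv2.imwrite("pics/v6.png",np.hstack([f(a,x,y),f(b,x1,y1)]))
E
```

```text
offset [0.005 0.007 0.417] turn [-0.003  0.002  0.008] t 25.65 F [ 0.46  0.12 -2.68]
[ 0.5072 -0.2902  0.2087]
252 196
122 140
```

View pics/v6.png

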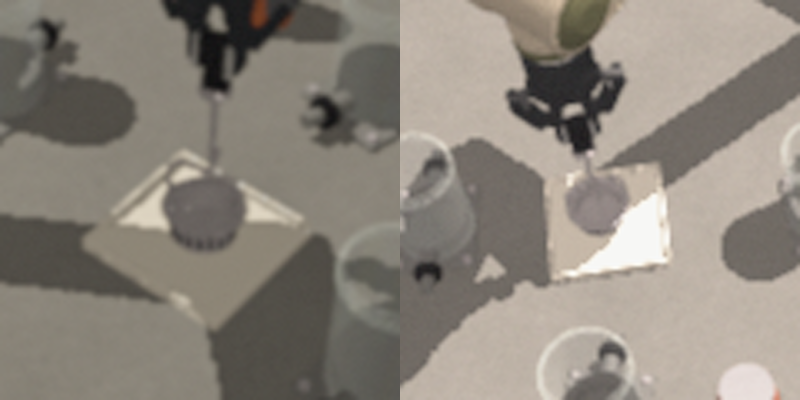

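The basket is over the tray, within a centimetre of centre and level. Setting it down.

{"api": "drive_tool", "payload": {"offset": [[0, 0, 0.07], [0, 0, 0.07], [0, 0, 0.07], [0, 0, 0.06], [0, 0, 0.06], [0, 0, 0.05], [0, 0, 0.04], [0, 0, 0.04], [0, 0, 0], [0, 0, 0]], "turn": [[0, 0, 0], [0, 0, 0], [0, 0, 0], [0, 0, 0], [0, 0, 0], [0, 0, 0], [0, 0, 0], [0, 0, 0], [0, 0, 0], [0, 0, 0]], "hand": [0, 0, 0, 0, 0, 0, 0, 0, 0, 0]}}

```text
time_s: 27.0
position: [0.5072, -0.2901, 0.1902]
tool_rot: [[-0.981, -0.192, 0.0], [-0.192, 0.981, -0.0], [-0.0, -0.0, -1.0]]
ft_force: [0.2, 0.9, -1.6]
grip_width: 0.0241
gripper_force: 39.6
```

Unloaded to −1.6 N, so it stands. Now I lower the hook below the bar.

{"api": "drive_tool", "payload": {"offset": [[0, 0, 0.06], [0, 0, 0.06], [0, 0, 0.06], [0, 0, 0.06], [0, 0, 0.05], [0, 0, 0], [0, 0, 0], [0, 0, 0], [0, 0, 0], [0, 0, 0]], "turn": [[0, 0, 0], [0, 0, 0], [0, 0, 0], [0, 0, 0], [0, 0, 0], [0, 0, 0], [0, 0, 0], [0, 0, 0], [0, 0, 0], [0, 0, 0]], "hand": [0, 0, 0, 0, 0, 0, 0, 0, 0, 0]}}

```text
time_s: 28.25
position: [0.5072, -0.2901, 0.1785]
tool_rot: [[-0.981, -0.192, 0.0], [-0.192, 0.981, -0.0], [-0.0, -0.0, -1.0]]
ft_force: [-0.3, -0.5, -2.1]
grip_width: 0.024
gripper_force: 39.5
```

{"api": "drive_tool", "payload": {"offset": [[-0.06, 0, 0], [-0.08, 0, 0], [-0.1, 0, 0], [-0.1, 0, 0], [-0.1, 0, 0], [-0.1, 0, 0], [-0.08, 0, 0], [-0.06, 0, 0], [0, 0, 0], [0, 0, 0]], "turn": [[0, 0, 0], [0, 0, 0], [0, 0, 0], [0, 0, 0], [0, 0, 0], [0, 0, 0], [0, 0, 0], [0, 0, 0], [0, 0, 0], [0, 0, 0]], "hand": [0, 0, 0, 0, 0, 0, 0, 0, 0, 0]}}

```text
time_s: 29.5
position: [0.5338, -0.285, 0.1785]
tool_rot: [[-0.981, -0.192, -0.0], [-0.192, 0.981, 0.0], [0.0, 0.0, -1.0]]
ft_force: [-0.4, 0.2, -1.7]
grip_width: 0.0243
gripper_force: 39.5
```

```bash
python3 - <<'E'
from h import *
o=observe();print(np.round(o['position'],4),np.round(o['ft_force'],2),o['time_s'])
c=camera_info("side");a=get_image("side");u=proj(c,[.5,-.29,.05])[0];x,y=int(u[0]-40),int(u[1]-50)
d=camera_info("scene");b=get_image("scene");w=proj(d,[.5,-.29,.05])[0];x1,y1=int(w[0]-40),int(w[1]-50)
f=lambda i,x,y:cv2.resize(i[y:y+80,x:x+80],(400,400),interpolation=cv2.INTER_CUBIC)
cv2.imwrite("pics/v7.png",np.hstack([f(a,x,y),f(b,x1,y1)]))
E
```

```text
[ 0.5338 -0.285   0.1785] [-0.44  0.17 -1.69] 29.5
```

View pics/v7.png

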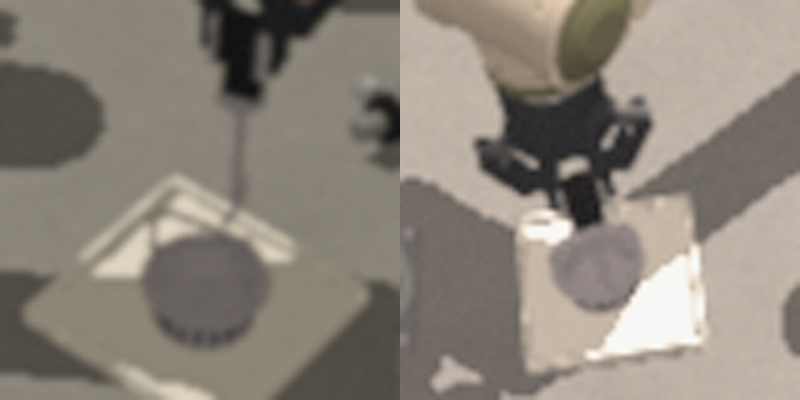

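{"api": "drive_tool", "payload": {"offset": [[0, 0, -0.06], [0, 0, -0.1], [0, 0, -0.1], [0, 0, -0.15], [0, 0, -0.2], [0, 0, -0.3], [0, 0, -0.5], [0, 0, -0.8], [0, 0, -0.8], [0, 0, -0.8]], "turn": [[0, 0, 0], [0, 0, 0], [0, 0, 0], [0, 0, 0], [0, 0, 0], [0, 0, 0], [0, 0, 0], [0, 0, 0], [0, 0, 0], [0, 0, 0]], "hand": [0, 0, 0, 0, 0, 0, 0, 0, 0, 0]}}

```text
time_s: 30.85
position: [0.5337, -0.2848, 0.3329]
tool_rot: [[-0.981, -0.192, 0.001], [-0.192, 0.981, -0.001], [-0.001, -0.001, -1.0]]
ft_force: [0.4, -0.2, -1.6]
grip_width: 0.024
gripper_force: 39.5
```

```bash
python3 - <<'E'
from h import *
plan([.3973,.2829,.33],-6.8)
o=observe();print(np.round(o['position'],4))
E
```

```text
offset [ 0.627 14.583  0.062] turn [-0.005  0.006  2.975] t 30.85 F [ 0.4  -0.25 -1.63]
[ 0.5337 -0.2848  0.3329]
```

{"api": "drive_tool", "payload": {"offset": [[0.03, 0.3, 0], [0.03, 0.6, 0], [0.03, 0.75, 0], [0.03, 0.8, 0], [0.03, 0.8, 0], [0.03, 0.8, 0], [0.03, 0.8, 0], [0.03, 0.8, 0], [0.03, 0.8, 0], [0.03, 0.8, 0]], "turn": [[0, 0, 0], [0, 0, 0], [0, 0, 0], [0, 0, 0], [0, 0, 0], [0, 0, 0], [0, 0, 0], [0, 0, 0], [0, 0, 0], [0, 0, 0]], "hand": [0, 0, 0, 0, 0, 0, 0, 0, 0, 0]}}

```text
time_s: 32.1
position: [0.4654, -0.0012, 0.3302]
tool_rot: [[-0.981, -0.192, -0.001], [-0.192, 0.981, 0.0], [0.001, 0.001, -1.0]]
ft_force: [0.5, -0.2, -2.1]
grip_width: 0.024
gripper_force: 39.5
```

{"api": "drive_tool", "payload": {"offset": [[0.03, 0.8, 0], [0.03, 0.8, 0], [0.03, 0.8, 0], [0.03, 0.8, 0], [0.03, 0.8, 0], [0.03, 0.8, 0], [0.03, 0.8, 0], [0.03, 0.7, 0], [0.03, 0.5, 0], [0.03, 0.3, 0]], "turn": [[0, 0, 0], [0, 0, 0], [0, 0, 0], [0, 0, 0], [0, 0, 0], [0, 0, 0.5], [0, 0, 0.6], [0, 0, 0.6], [0, 0, 0.6], [0, 0, 0.6]], "hand": [0, 0, 0, 0, 0, 0, 0, 0, 0, 0]}}

```text
time_s: 33.35
position: [0.4104, 0.2767, 0.3301]
tool_rot: [[-0.994, 0.111, -0.002], [0.111, 0.994, -0.0], [0.001, -0.001, -1.0]]
ft_force: [-0.2, -0.9, -0.4]
grip_width: 0.0239
gripper_force: 39.5
```

```bash
python3 - <<'E'
from h import *
get_image("wrist");get_image("wrist")
plan([.3973,.2829,.33],-6.8)
o=observe();print(np.round(o['position'],4))
E
```

```text
offset [0.346 0.121 0.004] turn [-0.005 -0.015  0.087] t 33.45 F [ 0.09 -0.55 -0.54]
[0.4105 0.2766 0.3301]
```

Correct, descend to z = 0.159 and check the line-up before entering.

{"api": "drive_tool", "payload": {"offset": [[0.17, 0.06, 0], [0.17, 0.06, 0.2], [0, 0, 0.5], [0, 0, 0.7], [0, 0, 0.7], [0, 0, 0.7], [0, 0, 0.6], [0, 0, 0.5], [0, 0, 0.37], [0, 0, 0]], "turn": [[0, 0, 0.09], [0, 0, 0], [0, 0, 0], [0, 0, 0], [0, 0, 0], [0, 0, 0], [0, 0, 0], [0, 0, 0], [0, 0, 0], [0, 0, 0]], "hand": [0, 0, 0, 0, 0, 0, 0, 0, 0, 0]}}

```text
time_s: 34.7
position: [0.3976, 0.2817, 0.1592]
tool_rot: [[-0.993, 0.12, -0.002], [0.12, 0.993, -0.001], [0.002, -0.001, -1.0]]
ft_force: [0.6, 0.1, -1.4]
grip_width: 0.0236
gripper_force: 39.5
```

```bash
python3 - <<'E'
from h import *
get_image("wrist")
plan([.4817,.2728,.159],-6.8)
o=observe();print(np.round(o['position'],4))
E
```

```text
offset [-2.102  0.023  0.023] turn [-0.003 -0.007 -0.014] t 34.75 F [-0.61 -0.14 -1.37]
[0.3981 0.282  0.16  ]
```

{"api": "drive_tool", "payload": {"offset": [[-0.2, 0.02, 0], [-0.3, 0, 0], [-0.3, 0, 0], [-0.3, 0, 0], [-0.3, 0, 0], [-0.25, 0, 0], [-0.2, 0, 0], [-0.15, 0, 0], [-0.1, 0, 0], [0, 0, 0]], "turn": [[0, 0, 0], [0, 0, 0], [0, 0, 0], [0, 0, 0], [0, 0, 0], [0, 0, 0], [0, 0, 0], [0, 0, 0], [0, 0, 0], [0, 0, 0]], "hand": [0, 0, 0, 0, 0, 0, 0, 0, 0, 0]}}

```text
time_s: 36.0
position: [0.4821, 0.2728, 0.1601]
tool_rot: [[-0.993, 0.12, -0.0], [0.12, 0.993, -0.0], [0.0, -0.0, -1.0]]
ft_force: [-0.4, 0.1, -1.9]
grip_width: 0.0241
gripper_force: 39.5
```

{"api": "drive_tool", "payload": {"offset": [[0, 0, 0.08], [0, 0, 0.08], [0, 0, 0.07], [0, 0, 0.06], [0, 0, 0.05], [0, 0, 0.03], [0, 0, 0], [0, 0, 0], [0, 0, 0], [0, 0, 0]], "turn": [[0, 0, 0], [0, 0, 0], [0, 0, 0], [0, 0, 0], [0, 0, 0], [0, 0, 0], [0, 0, 0], [0, 0, 0], [0, 0, 0], [0, 0, 0]], "hand": [0, 0, 0, 0, 0, 0, 0, 0, 0, 0]}}

```text
time_s: 37.25
position: [0.482, 0.2729, 0.1454]
tool_rot: [[-0.993, 0.12, 0.0], [0.12, 0.993, 0.0], [-0.0, 0.0, -1.0]]
ft_force: [0.5, -0.6, -1.2]
grip_width: 0.0242
gripper_force: 39.5
```

{"api": "drive_tool", "payload": {"offset": [[0, 0, 0.02], [0, 0, 0.02], [0, 0, 0], [0, 0, 0], [0, 0, 0], [0, 0, 0], [0, 0, 0], [0, 0, 0], [0, 0, 0], [0, 0, 0]], "turn": [[0, 0, 0], [0, 0, 0], [0, 0, 0], [0, 0, 0], [0, 0, 0], [0, 0, 0], [0, 0, 0], [0, 0, 0], [0, 0, 0], [0, 0, 0]], "hand": [0, 0, 0, 0, 0, 0.4, 0.6, 0.8, 1, 1]}}

```text
time_s: 38.5
position: [0.482, 0.2729, 0.1437]
tool_rot: [[-0.993, 0.12, -0.0], [0.12, 0.993, 0.0], [0.0, -0.0, -1.0]]
ft_force: [-1.0, 0.4, -0.4]
grip_width: 0.0857
gripper_force: 0.0
```

{"api": "drive_tool", "payload": {"offset": [[0, 0, 0], [0, 0, -0.2], [0, 0, -0.5], [0, 0, -0.6], [0, 0, -0.7], [0, 0, -0.7], [0, 0, -0.7], [0, 0, -0.7], [0, 0, 0], [0, 0, 0]], "turn": [[0, 0, 0], [0, 0, 0], [0, 0, 0], [0, 0, 0], [0, 0, 0], [0, 0, 0], [0, 0, 0], [0, 0, 0], [0, 0, 0], [0, 0, 0]], "hand": [1, 1, 1, 1, 1, 1, 1, 1, 1, 1]}}

```text
time_s: 39.75
position: [0.4817, 0.2728, 0.3071]
tool_rot: [[-0.993, 0.12, -0.001], [0.12, 0.993, -0.0], [0.001, -0.0, -1.0]]
ft_force: [-0.3, -0.0, -0.1]
grip_width: 0.0856
gripper_force: 0.0
```

```bash
python3 - <<'E'
from h import *
f=lambda i,x,y,w,h:cv2.resize(i[y:y+h,x:x+w],(400,300),interpolation=cv2.INTER_CUBIC)
out=[]
for P,s in(([.5,-.29,.04],44),([.485,.268,.1],44)):
    r=[]
    for n in("side","scene"):
        c=camera_info(n);a=get_image(n);u=proj(c,P)[0];r.append(f(a,int(u[0]-s),int(u[1]-s*.75),2*s,int(1.5*s)))
    out.append(np.hstack(r))
cv2.imwrite("pics/v8.png",np.vstack(out))
E
```

```text
(no output)
```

View pics/v8.png

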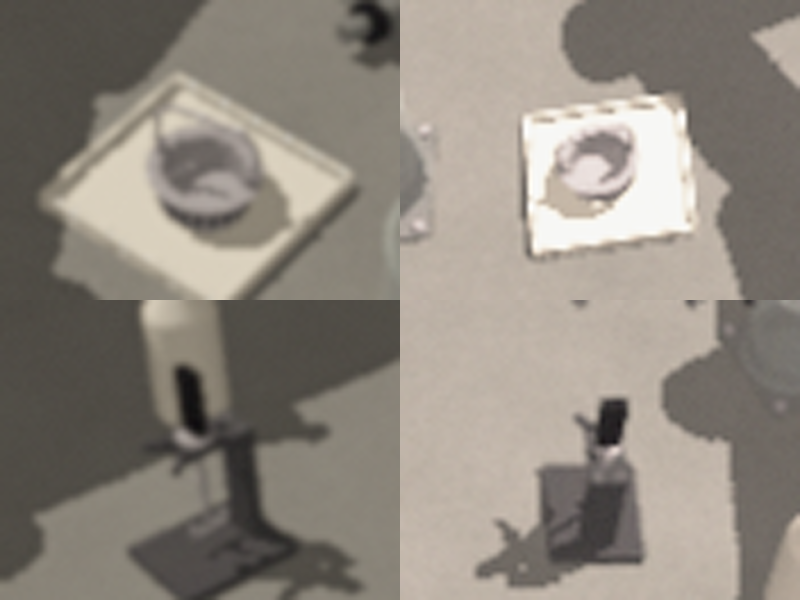

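The basket stands upright inside the tray with its bail up (at (205,175) in the side view and (597,165) in the scene view). The rod hangs upright in the fork (side view (190,400)), and the gripper is clear. Handing in.

```bash
python3 -c "
from rig import env
print(env.close_job())"
```

```text
the job is handed in; nothing more can be done
None
```

The strainer basket is standing upright on the white drip tray and the rod is hanging back in its fork stand; I handed the job in at about 40 s of the 72 s allowed, and no verdict came back.

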